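# Fit a wear plate under the lap of a sorting board

### The job

Take the scraper block and wipe the three curls of bark off the wooden sorting board with it, keep it in hand until all are off, then set the block down on the worktop clear of the board. Next pick up the steel wear plate by its wooden grip bar and tuck its front edge (the long edge farther from the bar) squarely under the board's hinged aluminium lap, a good 15 mm in along the whole edge and with both front corners covered, without lifting the lap and without disturbing the jar, packet or brass weight. Finish while still gripping the plate by its bar and pressing it firmly flat on the board, as if for someone to drive its pins: do not let go.

Things in the scene. Friction and masses are not known exactly. Their poses are not given: they have to be found in the camera images.
- board: Fixed light wooden sorting board on the worktop, 260 (x) x 240 (y) x 10 mm, dark inlaid bands at its y ends. Origin: centre of its underside. Its +x side, away from the robot, carries a dark steel hinge rail (x 108 to 130, y -105 to 105, top 27 mm above the worktop) and the lap. The chips lie on its open part, x from -70 to 25.
- lap (a joint): Hinge of the aluminium lap, rad: 0 = down on its rest (a stop and a light spring keep it there); grows as its lip is lifted, 0.10 is too much. The lap is a strip 3 mm thick and 190 mm wide (board y -95 to 95), from its hinge at board x = 105 mm toward -x to its lip at x = 54. Its underside is 8 mm above the board's top (18 mm above the worktop); the mouth is wider, see lip.
- lip (a point): Point on the board's top, fixed to the board, below the middle of the lap's lip (board x = 55, y = 0, z = 10 mm). Axes as the board's. The last 12 mm of the lap flare up to the lip, so the mouth here is about 11 mm high; the lip's upper edge is about 27 mm above the worktop.
- plate: Loose flat steel wear plate, 100 (x) x 150 (y) x 5 mm, about 0.3 kg, first lying flat on the worktop. Origin: centre of its underside. Its front edge is at +x (50 mm from the origin): that edge goes under the lap, plate +x along board +x. A dark wooden grip bar stands on it at x = -20 mm: 14 mm thick (x), 80 mm long (y), its top 40 mm above the plate's underside.
- corner_left (a point): Front left corner of the plate, on its top face (plate x = 50, y = 75, z = 5 mm).
- corner_right (a point): Front right corner of the plate, on its top face (plate x = 50, y = -75, z = 5 mm).
- grip_bar (a point): Middle of the top of the plate's grip bar (plate x = -20, y = 0, z = 40 mm).
- scraper: Loose scraper block of brown wood with a thin brass line and a black rubber foot, standing upright on the worktop: 110 mm long (its x) x 24 mm thick (its y, the way to grip it) x 60 mm high, 0.15 kg; the foot is 16 mm thick and 12 mm high. Origin: centre of its underside. Gripped in the upper half, the fingertips stay above the chips.
- chip_1: Loose curl of bark on the board, 25 x 31 x 16 mm high, 12 g. Origin: centre of its underside.
- chip_2: Loose curl of bark on the board, 27 x 28 x 19 mm high, 12 g. Origin: centre of its underside.
- chip_3: Loose curl of bark on the board, 25 x 31 x 16 mm high, 12 g. Origin: centre of its underside.
- jar: Glass jar of herbs with a dark lid, 61 mm across, 91 mm high, right of the board's far end. Bystander. Origin: centre of its underside.
- packet: Brown paper packet tied with string, 79 x 86 x 34 mm, left of the board's far end. Bystander. Origin: centre of its underside.
- weight: Brass balance weight with a knob, 25 mm across, 34 mm high, left of the board. Bystander. Origin: centre of its underside.
Not all that is in view belongs to the job. What is shaped like the scraper but blue or pink is not meant.

How it is judged:
By the outcome, as a careful person would: the job done as asked, in the order asked, and still so for the second after the job is handed in, while the arm keeps its last pose, push and grip.
It also fails if it takes over 72 s, if anything falls off the work surface, if the arm or the gripper's body presses on something with over 40 N, if the wrist force passes 120 N, or if a joint passes its speed limit or range.

### The arm

A 6-joint arm with a two-finger parallel gripper is mounted at the origin on the work surface; the furniture and walls round the work are solid. World frame = base frame: x ahead of the robot, y to its left, z up, the work surface at z = 0. Lengths are in m, angles in rad, forces in N, time in s.
With the tool pointing down it reaches from about 0.275 to 0.85 m from the base axis. Payload 19 kg.
Tool frame: the origin (TCP) lies between the finger pads; the fingertips stand 22 mm ahead of it and the grasp point (between the pads) lies 3 mm ahead of it (ctrl.nose_length is the z of the fingertips in the tool frame, in m); z points along the fingers, y is the direction in which the jaws open and shut (so a half turn about z gives the same grasp; the last joint's range is limited). The gripper opens to 85 mm and grips with 20 to 120 N. Pads are 22 mm wide; open, the fingers measure 114 mm over their backs; the gripper's body (76 mm by 85 mm) begins 54 mm behind the grasp point. The pads swing forward as they close: fully open they stand 13 mm farther back than shut.
Start: joints at [1.157, 0.15, 1.437, -0, 1.554, -0.134], TCP at [0.159, 0.553, 0.253] pointing down, gripper open.
Joint ranges: [-2.8, 2.8], [-0.68, 2.1], [0.12, 2.68], [-1.39, 4.53], [0.16, 2.79], [-2.81, 2.81]. Speed limits (rad/s): [1.89, 1.89, 2.22, 3.01, 3.01, 3.01].

### API

Orientations are given as a unit quaternion [w, x, y, z].
In Python, from workcell import ctrl, state, optics gives the robot as it stands. Calls block until the motion is done:
- ctrl.goto(position, orientation): joint-space move of the TCP to a pose.
- ctrl.move_l(position, velocity=0.15, rot=None, f_stop=None): straight line of the TCP; rot=None keeps the orientation; velocity is the mean speed in m/s. With f_stop (N) it stops when the force on the tool has changed by that much, and returns True; else False.
- ctrl.set_joints(angles): joint-space move.
- ctrl.grip(opening, newtons=None): opening from 0.0 (shut) to 1.0 (fully open); newtons is the grip in N (None keeps the last); returns when the fingers have stopped.
- ctrl.wait(seconds).
- ctrl.inverse_kinematics(position, orientation): joint angles nearest the present ones, or None.
- state(): the state.
- optics.capture(name): name is "scene" or "top" or "wrist"; returns a dict with "pixels" (400x640x3 uint8, blue, green, red), "K" (3x3 intrinsics, pixels), "eye" and "rotation" of the camera in the world. Camera axes: x right, y down, z forward; pixel columns grow to the right and rows downward; lengths in m; the calibration is good to about 2 mm. A picture is of the moment at which its call begins. There is no depth.
A pose or a line that the arm cannot do raises ctrl.PlanningError and nothing moves.
- ctrl.hand_in(): hands the job in, once; it reports no verdict.
The state is a dict: "time": time; "q": joint angles; "joint_vel": joint speeds; "joint_efforts": joint torques, N m; "tcp_pos": TCP position; "eef_rot": TCP orientation; "ft_force": force on the tool from outside, world axes, zero at the start; "moment": the same for the moment, N m; "width": opening from 0.0 (shut) to 1.0 (fully open).
Only numpy, scipy, OpenCV 4.12 (cv2) and the standard library are available. Lean on these libraries where they do the work, as an engineer would, in place of code of your own. Each camera call takes 0.05 s, during which the arm holds its last target. There are 200 camera calls.

## Working session

There is one attempt and no reset: what is moved stays moved. The work goes in short steps, each a Python script; the robot and the scene stay as the last script left them, time stands still between calls to the robot, and variables do not carry over. Pictures are saved under pics/ and viewed, about 8 in all and at most 12, crops included, and the job is handed in when it is done.

```bash
ls; mkdir -p pics
python3 - <<'E'
from workcell import ctrl,state,optics
import cv2
for n in ["scene","top"]:
    c=optics.capture(n); cv2.imwrite(f"pics/{n}0.png",c["pixels"]); print(n,c["K"],c["eye"],c["rotation"])
print(state())
E
```

```text
pics
scene [[468.01451289   0.         310.83825692]
 [  0.         468.01451289 209.48631971]
 [  0.           0.           1.        ]] [ 0.0964143  -0.86621517  1.00847099] [-0.37620428  0.90004414 -0.20035265  0.09082783]
top [[466.53739979   0.         322.13909527]
 [  0.         466.53739979 203.50254811]
 [  0.           0.           1.        ]] [0.41211996 0.00236155 1.36079322] [ 0.02101024 -0.70421273  0.7090773  -0.0291956 ]
{'time': 0.1, 'q': array([ 1.15701380e+00,  1.50914917e-01,  1.43796872e+00,  2.29968572e-05,
        1.55381705e+00, -1.34019702e-01]), 'joint_vel': array([-5.33823466e-04, -2.32218301e-03, -7.46078991e-04, -8.30678764e-05,
        4.38655114e-04,  3.30003409e-04]), 'joint_efforts': array([ 2.02264207e-03, -7.14367747e+01, -5.71799076e+01, -2.15170235e-04,
        7.04604652e-03,  1.13484526e-05]), 'tcp_pos': array([0.15871208, 0.5524453 , 0.25274696]), 'eef_rot': array([-1.60923979e-04,  1.39425866e-01,  9.90232357e-01, -5.30256172e-04]), 'ft_force': array([-0.17068234, -0.05946072, -0.51580243]), 'moment': array([ 0.04804774,  0.05101546, -0.01774462]), 'width': 1.00264837714274}
```

View pics/top0.png

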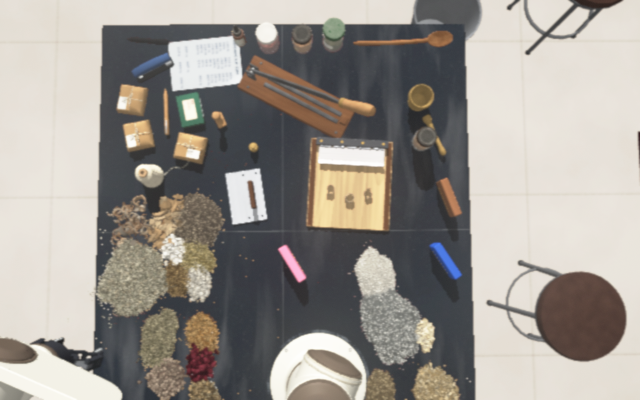

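View pics/scene0.png

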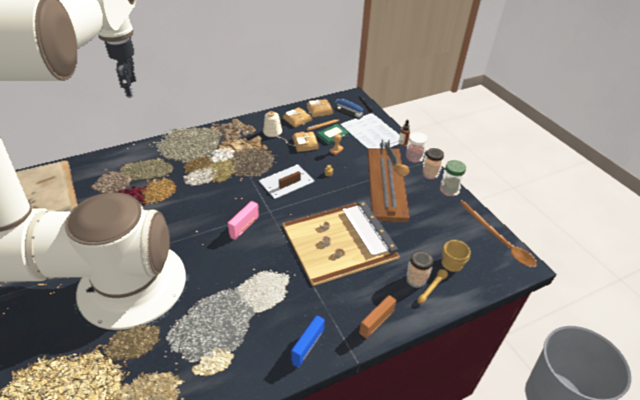

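Top view: scraper (brown) at (449,198), board about (350,185) with chips at (331,191), (350,200), (368,195), plate at (247,196), weight (253,147), jar (424,138), packet (190,148). Next I'll measure them by colour masks.

```bash
cat > h.py <<'E'
from workcell import ctrl,state,optics
import cv2, numpy as np
from scipy.spatial.transform import Rotation as R
def rm(q): return np.array(R.from_quat([q[1],q[2],q[3],q[0]]).as_matrix())
def ray(c,uv,z):
    uv=np.atleast_2d(uv).astype(float)
    d=np.c_[uv,np.ones(len(uv))]@np.linalg.inv(c["K"]).T@rm(c["rotation"]).T
    e=np.array(c["eye"]); return e+d*((z-e[2])/d[:,2])[:,None]
def pix(c,P):
    p=(np.atleast_2d(P)-c["eye"])@rm(c["rotation"])@np.array(c["K"]).T
    return p[:,:2]/p[:,2:]
def blobs(mask,amin=20):
    cs,_=cv2.findContours(mask.astype(np.uint8),cv2.RETR_EXTERNAL,cv2.CHAIN_APPROX_NONE)
    return sorted([k for k in cs if cv2.contourArea(k)>amin],key=cv2.contourArea,reverse=True)
def rect(c,k,z):
    "min-area rectangle of a contour in the world at height z: centre, sizes, yaw of the long side"
    P=ray(c,k[:,0,:],z)[:,:2]
    (x,y),(w,h),_=r=cv2.minAreaRect((P*1000).astype(np.float32)); b=cv2.boxPoints(r)
    e=max([b[1]-b[0],b[2]-b[1]],key=np.linalg.norm)
    return np.array([x,y])/1000,sorted([w,h]),(np.degrees(np.arctan2(e[1],e[0]))+90)%180-90
def quat(yaw):
    "tool down, jaw (tool y) axis at world angle yaw"
    y=np.array([np.cos(yaw),np.sin(yaw),0]); z=np.array([0,0,-1.]); x=np.cross(y,z)
    q=R.from_matrix(np.c_[x,y,z]).as_quat(); return np.array([q[3],q[0],q[1],q[2]])
E
python3 - <<'E'
from h import *
c=optics.capture("top"); im=c["pixels"]; hsv=cv2.cvtColor(im,cv2.COLOR_BGR2HSV); H,S,V=cv2.split(hsv)
def show(n,m,box,z,k=3):
    mm=np.zeros_like(V); a,b,x,y=box; mm[b:y,a:x]=m[b:y,a:x]
    for q in blobs(mm*1,12)[:k]: print(n,*rect(c,q,z),cv2.boundingRect(q))
for p in [(449,198),(350,215),(350,157),(331,191),(250,180),(252,195),(385,185),(310,185),(300,210),(350,143)]: print(p,hsv[p[1],p[0]])
show("scr",(S>90)&(V>60)&(H<15),(430,170,470,225),.06)
show("board",(S>40)&(V>60)&(H<30),(300,130,400,240),.01)
show("wood",(S>40)&(V>150)&(H<30),(300,130,400,240),.01)
show("lap",(S<40)&(V>150),(300,130,400,240),.021)
show("plate",(S<60)&(V>120),(220,160,275,230),.005)
show("bar",(V<110),(238,175,262,214),.04)
show("weight",(V>60),(240,138,262,158),.02)
show("chips",(V<140),(318,178,380,212),.02,5)
big=cv2.resize(im[125:240,215:475],None,fx=3,fy=3,interpolation=cv2.INTER_CUBIC); cv2.imwrite("pics/t1.png",big)
E
```

```text
(449, 198) [ 12 128 189]
(350, 215) [ 20  88 236]
(350, 157) [ 18   5 244]
(331, 191) [ 17  93 179]
(250, 180) [  9  27 191]
(252, 195) [ 11 107 112]
(385, 185) [ 14 105 172]
(310, 185) [ 13 107 143]
(300, 210) [120  17  75]
(350, 143) [  0   0 108]
scr [ 0.52008783 -0.36750293] [35.279781341552734, 110.05705261230469] 20.377655 (437, 178, 25, 39)
board [ 0.56492383 -0.0938662 ] [244.88282775878906, 265.9989318847656] -3.414627 (306, 137, 88, 95)
board [ 0.7139425 -0.0441343] [20.82331657409668, 76.37285614013672] 89.73259 (319, 130, 27, 8)
wood [ 0.55286426 -0.09315921] [208.99134826660156, 235.183837890625] -3.5050964 (312, 147, 75, 84)
lap [ 0.64599756 -0.09839767] [56.33818435668945, 191.56802368164062] 87.56555 (318, 145, 67, 22)
plate [0.53247614 0.20811102] [104.72880554199219, 154.15225219726562] 8.519196 (225, 168, 43, 57)
weight [0.67170679 0.19317415] [55.751243591308594, 61.2922477722168] 89.7211 (240, 138, 22, 20)
```

View pics/t1.png

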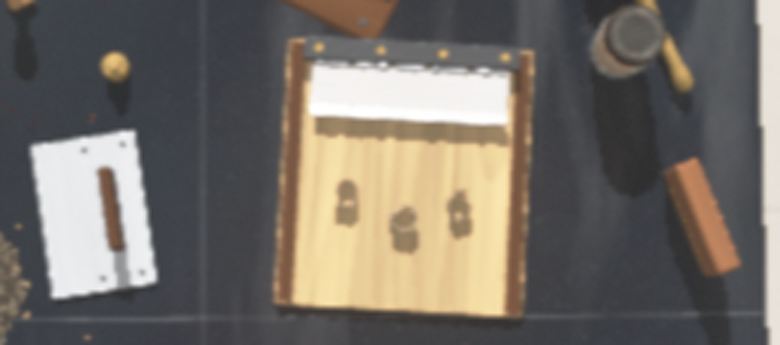

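Crop: plate with its bar right of centre (112,208), so plate +x points to image left, i.e. world +y. Three chips lie at crop (346,205), (404,230), (460,214). A single sideways pass toward −y with the block's length along board x covers all three. Next: chips' numbers, then the wrist camera on the way to the scraper.

Run:
```python
from h import *
B=np.array([.565,-.094]); a=np.radians(-3.4); Rb=np.array([[np.cos(a),-np.sin(a)],[np.sin(a),np.cos(a)]])
c=optics.capture("top"); hsv=cv2.cvtColor(c["pixels"],cv2.COLOR_BGR2HSV); H,S,V=cv2.split(hsv)
m=np.zeros_like(V); m[178:213,318:378]=(V[178:213,318:378]<205)
for k in blobs(m,8): print("chip",rect(c,k,.015),(rect(c,k,.015)[0]-B)@Rb)
q=quat(np.radians(-69.6))
t=state()["time"]
ctrl.goto([.47,-.33,.30],q); print(state()["time"]-t)
c=optics.capture("wrist"); print(c["eye"],c["K"][0]); cv2.imwrite("pics/w1.png",c["pixels"])
np.save("w1.npy",c,allow_pickle=True)
```

```text
chip (array([ 0.51313007, -0.09281937]), [26.083518981933594, 43.55000686645508], np.float32(-0.3794403)) [-0.05184865 -0.00189766]
chip (array([ 0.52878412, -0.14523248]), [20.32304573059082, 46.614540100097656], np.float32(-0.7828293)) [-0.03311372 -0.05329014]
chip (array([ 0.53963647, -0.03803753]), [20.286916732788086, 43.647613525390625], np.float32(-0.45986176)) [-0.02863781  0.05435975]
3.275
[ 0.53252552 -0.30465825  0.42012383] [284.46793071   0.         317.00989977]
```

View pics/w1.png

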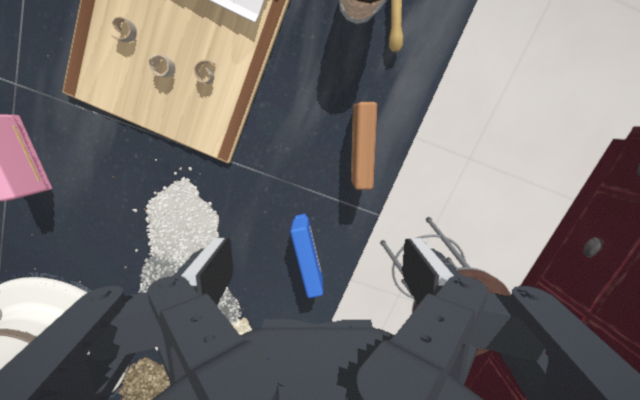

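Wrist view: scraper at (365,145), two-tone (top face plus a sliver of side); chips (123,30), (161,67), (205,72) stand on the board.

Run:
```python
from h import *
for n in ("top","wrist"):
    c=optics.capture(n); hsv=cv2.cvtColor(c["pixels"],cv2.COLOR_BGR2HSV); H,S,V=cv2.split(hsv)
    b=(437,178,462,218) if n=="top" else (345,95,385,195)
    m=np.zeros_like(V); m[b[1]:b[3],b[0]:b[2]]=((S>90)&(V>60)&(H<15))[b[1]:b[3],b[0]:b[2]]
    ctr,s,yaw=rect(c,blobs(m)[0],.06); y=np.radians(yaw); nn=np.array([np.sin(y),-np.cos(y)])
    print(n,ctr,s,yaw,"far-edge est",ctr+nn*(s[0]/2-12)/1000)
```

```text
top [ 0.54005347 -0.3606456 ] [34.23188400268555, 67.84925079345703] 20.37754 far-edge est [ 0.54183486 -0.36544138]
wrist [ 0.51957898 -0.37116904] [28.54360008239746, 107.99263000488281] 20.521133 far-edge est [ 0.52037537 -0.37329668]
```

```bash
cat >> h.py <<'E'
B=np.array([.565,-.094]); BY=np.radians(-3.4)
def bw(x,y,z):
    return [B[0]+np.cos(BY)*x-np.sin(BY)*y, B[1]+np.sin(BY)*x+np.cos(BY)*y, z]
def st(n):
    s=state(); print(n,"t %.2f"%s["time"],"tcp",np.round(s["tcp_pos"],4),"F",np.round(s["ft_force"],1),"w %.3f"%s["width"])
E
python3 - <<'E'
from h import *
q=quat(np.radians(-69.5)); x,y=.5204,-.3733
ctrl.goto([x,y,.12],q); st("above")
print(ctrl.move_l([x,y,.055],.12,f_stop=15)); st("down")
ctrl.grip(0.15,60); st("grip")
ctrl.move_l([x,y,.13],.2); st("lift")
q2=quat(BY-np.pi/2)
ctrl.goto(bw(-.03,.105,.13),q2); st("over")
c=optics.capture("wrist"); cv2.imwrite("pics/w2.png",c["pixels"])
E
```

```text
above t 4.42 tcp [ 0.5208 -0.3735  0.1216] F [0.3 0.7 0.3] w 1.002
False
down t 5.11 tcp [ 0.5208 -0.3736  0.0561] F [ 0.6 -0.1 -0. ] w 0.999
grip t 5.70 tcp [ 0.5205 -0.3734  0.0553] F [-0.7 -0.1  4.2] w 0.271
lift t 6.22 tcp [ 0.5203 -0.3732  0.1297] F [-0.1 -0.2 -1.4] w 0.273
over t 7.67 tcp [0.5414 0.0119 0.1297] F [ 0.5 -0.2 -1.3] w 0.270
```

View pics/w2.png

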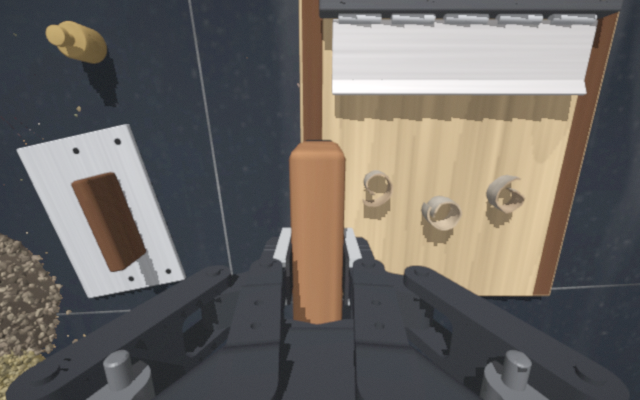

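Wrist view: the block is held, parallel to the board sides, left of all chips (377,188), (441,213), (505,195); lip line runs at v≈90, u 333–585. Sweeping.

Run:
```python
from h import *
c=optics.capture("wrist")
for p in [(377,188),(441,213),(505,195)]:
    d=ray(c,p,.02)[0,:2]-B; print("chip",np.cos(BY)*d[0]+np.sin(BY)*d[1],-np.sin(BY)*d[0]+np.cos(BY)*d[1])
print("lip",ray(c,[(333,92),(585,93)],.026), "corner",ray(c,(550,297),.01), "expected",bw(.054,.095,0),bw(.054,-.095,0),bw(-.13,-.12,0))
ctrl.move_l(bw(-.03,.105,.078),.12,f_stop=10); st("near")
print(ctrl.move_l(bw(-.03,.105,.060),.03,f_stop=5)); st("touch")
z=state()["tcp_pos"][2]+.0003
ctrl.move_l(bw(-.03,.105,z),.03)
ctrl.move_l(bw(-.03,.0,z),.12,f_stop=30); st("mid")
ctrl.move_l(bw(-.03,-.175,z),.12,f_stop=30); st("end")
ctrl.move_l(bw(-.03,-.175,.14),.2); st("up")
c=optics.capture("top"); cv2.imwrite("pics/t2.png",cv2.resize(c["pixels"][125:240,215:475],None,fx=3,fy=3,interpolation=cv2.INTER_CUBIC))
c=optics.capture("wrist"); cv2.imwrite("pics/w3.png",c["pixels"])
```

```text
chip -0.019796393175694864 0.05621815818849024
chip -0.04174479681320394 0.0005365411389625404
chip -0.025896157211735348 -0.05121329259632128
lip [[ 0.62556239 -0.00326612  0.026     ]
 [ 0.61359653 -0.19008891  0.026     ]] corner [[ 0.42733226 -0.20511152  0.01      ]] expected [np.float64(0.6245390561975996), np.float64(-0.0023697605203442246), 0] [np.float64(0.613270845218167), np.float64(-0.19203532782585964), 0] [np.float64(0.42811205754079507), np.float64(-0.20607895078597682), 0]
near t 8.35 tcp [0.5415 0.0124 0.0784] F [ 0.5 -0.7 -1.6] w 0.269
True
touch t 8.82 tcp [0.5415 0.0122 0.0651] F [-2.6 -3.9  9.3] w 0.273
mid t 10.10 tcp [ 0.535  -0.0917  0.0653] F [ 0.4  0.5 -1.9] w 0.266
end t 11.71 tcp [ 0.5247 -0.2664  0.0653] F [ 0.5 -0.2 -0.3] w 0.271
up t 12.23 tcp [ 0.5246 -0.2666  0.1398] F [ 0.   1.1 -1.9] w 0.271
```

View pics/w3.png

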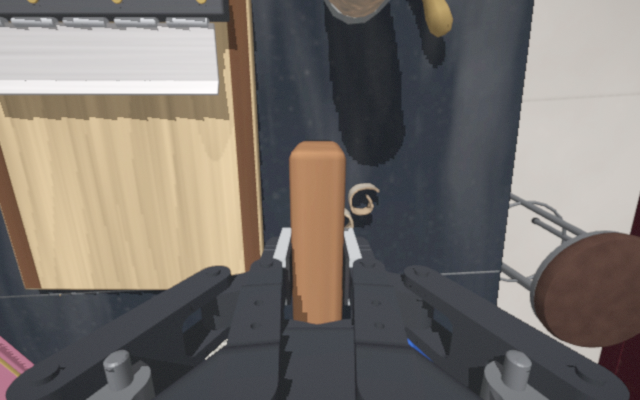

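Board open area is clean; two curls show on the worktop at (362,200) and (347,220), board estimate agrees to ~1.5 mm. Return the block to its original spot, clear of chips, then look again to confirm all three are off.

Run:
```python
from h import *
c=optics.capture("wrist"); print(ray(c,[(362,200),(347,222)],.008))
q=quat(np.radians(-69.5)); x,y=.5204,-.3733
ctrl.goto([x,y,.12],q)
ctrl.move_l([x,y,.068],.15,f_stop=15)
print(ctrl.move_l([x,y,.0535],.04,f_stop=4)); st("down")
ctrl.grip(1.0); st("open")
ctrl.move_l([x,y,.16],.2)
ctrl.goto([.532,.15,.30],quat(np.radians(98.5))); st("above plate")
c=optics.capture("top"); cv2.imwrite("pics/t3.png",cv2.resize(c["pixels"][125:240,215:475],None,fx=3,fy=3,interpolation=cv2.INTER_CUBIC))
c=optics.capture("wrist"); cv2.imwrite("pics/w4.png",c["pixels"])
np.savez("w4.npz",**c)
```

```text
[[ 0.51528116 -0.305212    0.008     ]
 [ 0.49461409 -0.29079672  0.008     ]]
True
down t 13.88 tcp [ 0.5209 -0.3739  0.0549] F [ 0.3 -2.9  4.8] w 0.271
open t 14.50 tcp [ 0.5204 -0.3732  0.0543] F [ 0.4 -0.1  0.4] w 1.000
above plate t 17.13 tcp [0.5322 0.1495 0.2995] F [-0.3  0.7 -0.5] w 0.999
```

View pics/t3.png

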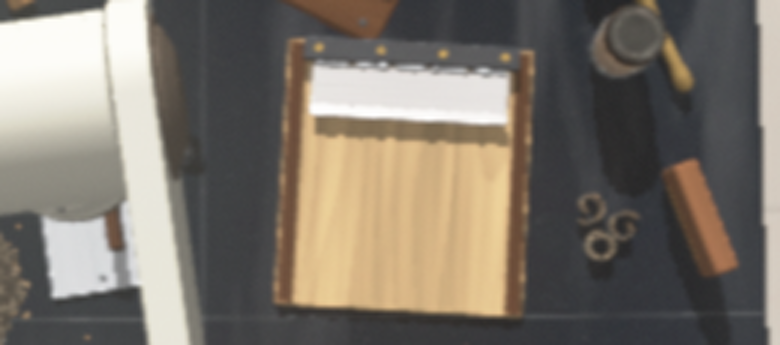

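View pics/w4.png

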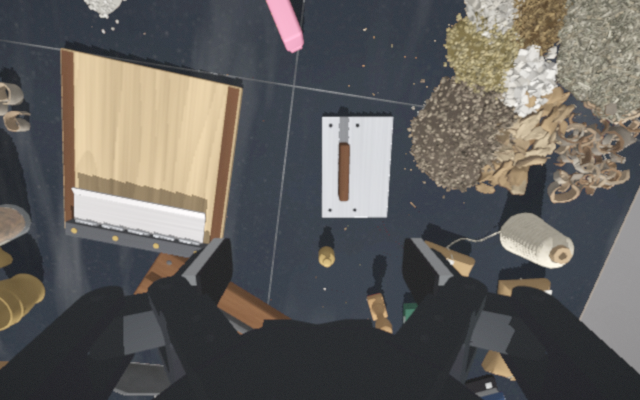

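All three curls are on the worktop right of the board, the scraper upright beyond them. Wrist view: plate at (357,167), bar (344,172), weight (326,256). Measuring plate and bar.

Run:
```python
from h import *
c=dict(np.load("w4.npz")); hsv=cv2.cvtColor(c["pixels"],cv2.COLOR_BGR2HSV); H,S,V=cv2.split(hsv)
def sub(m,b):
    o=np.zeros_like(V); o[b[1]:b[3],b[0]:b[2]]=m[b[1]:b[3],b[0]:b[2]]; return o
pl=sub((S<60)&(V>110),(310,105,405,230)); pl=cv2.morphologyEx(pl,cv2.MORPH_CLOSE,np.ones((15,15)))
ctr,s,yaw=rect(c,blobs(pl)[0],.005); print("plate",ctr,s,yaw)
bm=sub((S>80)&(V<150)&(H<15),(330,135,355,210)); k=blobs(bm)[0]; print("bar",rect(c,k,.04),cv2.boundingRect(k), c["eye"])
y=np.radians(yaw+90); print("bar expected",ctr-.02*np.array([np.cos(y),np.sin(y)]))
```

```text
plate [0.53911566 0.22018976] [122.163330078125, 170.0143585205078] 8.393799
bar (array([0.53236847, 0.18764572]), [12.191699981689453, 78.37173461914062], np.float32(9.551193)) (339, 143, 10, 58) [0.46728133 0.1415528  0.41972418]
bar expected [0.54203518 0.200404  ]
```

Run:
```python
from h import *
q=quat(np.radians(98.5)); x,y=.534,.188
ctrl.goto([x,y,.11],q); st("above")
print(ctrl.move_l([x,y,.034],.1,f_stop=10)); st("down")
ctrl.grip(0.0,100); st("grip")
ctrl.move_l([x,y,.12],.12); st("lift")
# over the board, front edge well short of the lip: plate origin at board x -0.03
ctrl.goto(bw(-.06,0,.12),quat(BY)); st("over")
c=optics.capture("wrist"); cv2.imwrite("pics/w5.png",c["pixels"]); np.savez("w5.npz",**c)
```

```text
above t 18.03 tcp [0.5349 0.1879 0.1114] F [ 0.2 -0.2  0.6] w 0.995
False
down t 18.94 tcp [0.5344 0.1881 0.0347] F [ 0.5 -0.1 -0.6] w 0.999
grip t 19.60 tcp [0.5341 0.188  0.0344] F [-2.3 -1.7  6.3] w 0.148
lift t 20.47 tcp [0.5336 0.1879 0.1191] F [ 0.2 -0.4 -2.4] w 0.140
over t 21.65 tcp [ 0.5052 -0.0899  0.1198] F [ 0.   0.7 -3.3] w 0.144
```

View pics/w5.png

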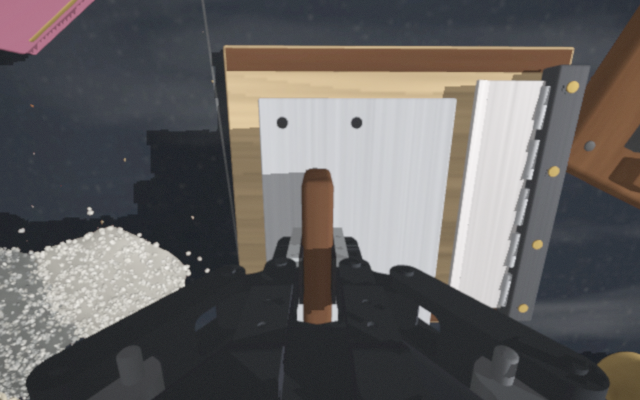

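Wrist view: plate held level, front edge (456,98)–(440,262), left front corner (456,98); lip line (478,80)–(453,290) ahead of it. Check squareness by rays.

Run:
```python
from h import *
c=dict(np.load("w5.npz")); g=cv2.cvtColor(c["pixels"],cv2.COLOR_BGR2GRAY).astype(float)
gx=cv2.GaussianBlur(g,(0,0),1); gx=cv2.Sobel(gx,cv2.CV_64F,1,0)
def edge(u0,v0,u1,v1,sgn,r=7):
    P=[]
    for v in range(v0,v1,3):
        u=u0+(u1-u0)*(v-v0)/(v1-v0); a=int(u)-r; P.append((a+np.argmax(sgn*gx[v,a:a+2*r+1]),v))
    return np.array(P,float)
def line(P,z):
    W=ray(c,P,z)[:,:2]
    vx,vy,x,y=cv2.fitLine((W*1000).astype(np.float32),cv2.DIST_HUBER,0,.1,.1).ravel()
    return np.array([x,y])/1000,np.degrees(np.arctan(vy/vx))
def loc(p): d=np.array(p)-B; return np.round([np.cos(BY)*d[0]+np.sin(BY)*d[1],-np.sin(BY)*d[0]+np.cos(BY)*d[1]],4)
f=edge(455,110,441,255,-1); p,an=line(f,.0907); print("front edge",loc(p),"angle",an)
r=edge(259,110,265,225,1); p2,an2=line(r,.0907); print("rear edge",loc(p2),an2)
l=edge(476,95,455,280,1); p3,an3=line(l,.026); print("lip",loc(p3),"angle",an3, f[::12],l[::15])
print("corner L",loc(ray(c,(456,98),.0907)[0,:2]),"rear L",loc(ray(c,(259,99),.0907)[0,:2]),"board top-left corners",loc(ray(c,(226,69),.01)[0,:2]),loc(ray(c,(225,47),.01)[0,:2]),"lap end",loc(ray(c,(479,80),.026)[0,:2]))
```

```text
front edge [0.0097 0.0345] angle 86.722084
rear edge [-0.0891  0.0427] 86.13618
lip [0.0537 0.0154] angle 86.46214 [[455. 110.]
 [451. 146.]
 [446. 182.]
 [442. 218.]
 [438. 254.]] [[477.  95.]
 [470. 140.]
 [464. 185.]
 [458. 230.]
 [451. 275.]]
corner L [0.0093 0.0782] rear L [-0.0887  0.0775] board top-left corners [-0.1279  0.1037] [-0.1275  0.1186] lap end [0.0539 0.0944]
```

Plate front edge is parallel to the lip within 0.3°, and offset sideways only ~+3 mm. Lower short of the lip, slide in 26 mm, press.

Run:
```python
from h import *
yo=-.002
ctrl.goto(bw(-.045,yo,.075),quat(BY)); st("pre")
ctrl.move_l(bw(-.045,yo,.053),.06,f_stop=8); st("near")
print(ctrl.move_l(bw(-.045,yo,.041),.02,f_stop=5)); st("touch")
z=state()["tcp_pos"][2]+.0006
ctrl.move_l(bw(-.045,yo,z),.02); st("eased")
print(ctrl.move_l(bw(-.005,yo,z),.04,f_stop=10)); st("mouth")
print(ctrl.move_l(bw(.010,yo,z),.03,f_stop=10)); st("in")
c=optics.capture("wrist"); cv2.imwrite("pics/w6.png",c["pixels"]); np.savez("w6.npz",**c)
c=optics.capture("scene"); np.savez("s6.npz",**c)
```

```text
pre t 22.01 tcp [ 0.5196 -0.0924  0.074 ] F [-0.5  0.3 -1.4] w 0.145
near t 22.52 tcp [ 0.5199 -0.0933  0.053 ] F [ 0.3 -0.1 -2.8] w 0.143
True
touch t 23.00 tcp [ 0.52   -0.0934  0.0444] F [-3.1  0.5  8.5] w 0.149
eased t 23.25 tcp [ 0.5199 -0.0933  0.0448] F [-0.9  0.6 -3.3] w 0.146
False
mouth t 24.40 tcp [ 0.5597 -0.0957  0.0449] F [ 0.   0.4 -2.3] w 0.146
False
in t 25.05 tcp [ 0.5748 -0.0966  0.0448] F [ 1.2  0.1 -2.1] w 0.144
```

View pics/w6.png

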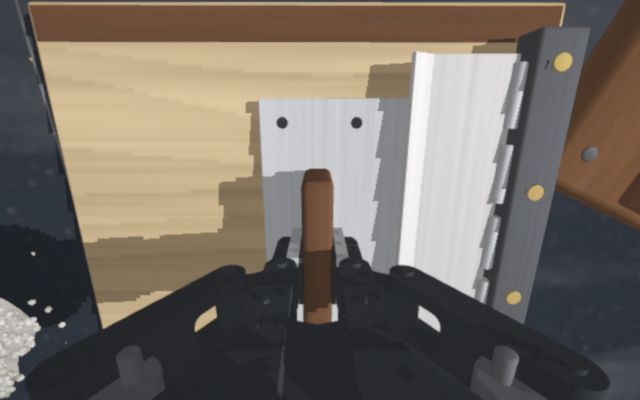

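The plate's front is under the lap (lip edge at u≈410, rear edge u≈262), sideforces negligible. Press down and measure the depth.

Run:
```python
from h import *
p=state()["tcp_pos"]
ctrl.grip(0.0,120)
print(ctrl.move_l([p[0],p[1],p[2]-.006],.008,f_stop=28)); st("press")
ctrl.wait(.5); st("hold")
c=optics.capture("wrist"); cv2.imwrite("pics/w7.png",c["pixels"])
def loc(p): d=np.array(p)-B; return np.round([np.cos(BY)*d[0]+np.sin(BY)*d[1],-np.sin(BY)*d[0]+np.cos(BY)*d[1]],4)
g=cv2.GaussianBlur(cv2.cvtColor(c["pixels"],cv2.COLOR_BGR2GRAY),(0,0),1).astype(float); gx=cv2.Sobel(g,cv2.CV_64F,1,0); gy=cv2.Sobel(g,cv2.CV_64F,0,1)
for v in (110,150,190,225): print("rear",loc(ray(c,(252+np.argmax(abs(gx[v,252:275])),v),.015)[0,:2]))
for v in (70,110,180,230): u0=int(413-(v-70)*.07)-8; u=u0+np.argmax(gx[v,u0:u0+16]); print("lip",u,loc(ray(c,(u,v),.026)[0,:2]))
print("plate L side",loc(ray(c,(320,90+np.argmax(gy[90:108,320])),.015)[0,:2]),"lap end",loc(ray(c,(414,53),.026)[0,:2]),loc(ray(c,(520,55),.021)[0,:2]))
s=optics.capture("scene"); P=pix(s,[bw(.054,0,.02)])[0].astype(int)
cv2.imwrite("pics/s7.png",cv2.resize(s["pixels"][max(P[1]-60,0):P[1]+70,P[0]-100:P[0]+100],None,fx=4,fy=4,interpolation=cv2.INTER_CUBIC))
```

```text
True
press t 25.74 tcp [ 0.5749 -0.0966  0.0445] F [-2.2 -0.2  7. ] w 0.143
hold t 26.24 tcp [ 0.5749 -0.0966  0.0444] F [-1.1 -0.1  5.4] w 0.141
rear [-0.0189  0.0697]
rear [-0.019   0.0497]
rear [-0.0195  0.0282]
rear [-0.0194  0.0079]
lip 414 [0.054  0.0867]
lip 411 [0.0542 0.0694]
lip 405 [0.0541 0.036 ]
lip 401 [0.0541 0.0094]
plate L side [0.0118 0.075 ] lap end [0.0534 0.0937] [0.104  0.0939]
```

View pics/s7.png

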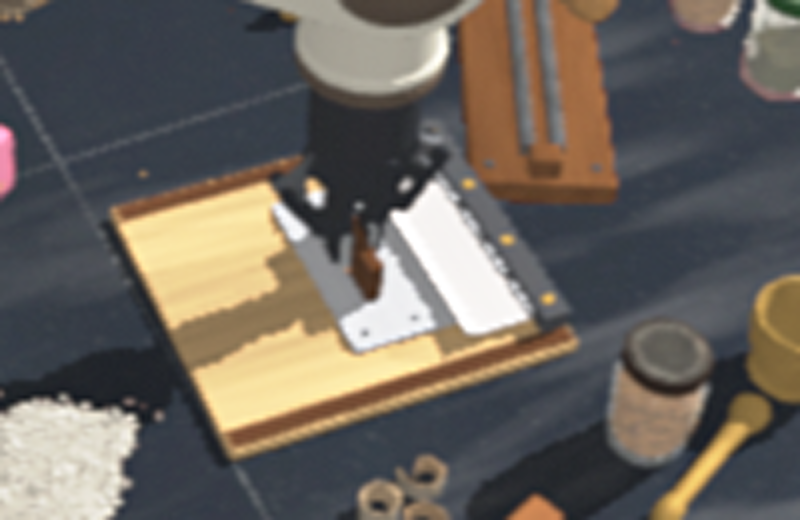

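Depth by rays: rear edge at board x −19.3 mm (even to 0.6 mm), so the front is ~26 mm under the lip (lip unmoved at 54 mm). Plate left side at y=75, inside the lap's ±95. But the press settled at only ~6 N, so I'll press harder in small steps.

Run:
```python
from h import *
p=state()["tcp_pos"]; z=p[2]
for i in range(20):
    z-=.0004
    ctrl.move_l([p[0],p[1],z],.01); ctrl.wait(.15)
    f=state()["ft_force"][2]
    if f>25: break
st("pressed %d z %.4f"%(i,z)); ctrl.wait(1.0); st("hold")
c=optics.capture("wrist"); cv2.imwrite("pics/w8.png",c["pixels"])
t=optics.capture("top"); cv2.imwrite("pics/t8.png",t["pixels"])
s=optics.capture("scene")
cv2.imwrite("pics/f8.png",np.hstack([cv2.resize(c["pixels"],(400,250)),cv2.resize(t["pixels"][120:240,200:480],(400,250))]))
```

```text
pressed 4 z 0.0424 t 28.34 tcp [ 0.5751 -0.0967  0.0444] F [-13.2   2.9  29.8] w 0.136
hold t 29.34 tcp [ 0.5751 -0.0967  0.0444] F [-13.1   3.2  29.8] w 0.144
```

View pics/f8.png

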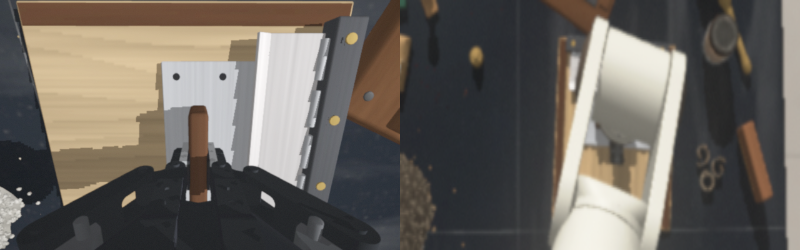

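The push is steady at 30 N, the plate is flat and hasn't moved, and the weight, jar, scraper and chips are unchanged. Handing in.

```bash
python3 -c "
from h import *
ctrl.hand_in(); st('end')"
```

```text
the job is handed in; nothing more can be done
the job is handed in; nothing more can be done
```

The job is handed in, at about 29 s on the robot's clock. The arm was still gripping the plate's bar and pressing it flat on the board.

- **Wiping:** One sideways pass with the scraper block pushed all three curls off the board's right side. I set the block back upright where it came from. The top view then showed the board clean and the three curls lying on the worktop.
- **Plate:** By camera rays its front edge is about 26 mm under the lap. It is square to within about 0.6 mm over the 60 mm of rear edge that was visible. Its left side is at board y = 75 mm and the lap reaches 95 mm, so the left corner is covered. The right corner is inferred from the 150 mm width, because the gripper hid that side from the wrist camera.
- **Lap, jar, packet and weight:** The lip still measured at board x = 54 mm, so the lap shows no sign of having lifted. The jar and brass weight looked undisturbed in the last top view. I did not check the packet again, but the arm never worked near it.
- **Pressing:** The first press settled at only about 6 N, so I pressed harder in small steps until it held steady at 30 N. At that push the tool also feels about 13 N of sideways force along x. It stayed constant, and the plate did not move.

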